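# Refit the washed carousel of the pill dispenser

## Task

The rinsed carousel of the automatic pill dispenser lies on the bathroom ledge: swing the dispenser's clear lid back if it is in the way, set the carousel on the tilted deck, turn it until its splined socket meshes with the orange drive hub, and push it fully home. Then close the lid fully over it. Leave the other things on the ledge where they stand.

Things in the scene. Friction and masses are not known exactly. Their poses are not given: they have to be found in the camera images.
- carousel: Light blue round pill carousel, 14 open compartments, 156 mm across, 0.11 to 0.23 kg, lying loose and upright on the ledge, any way round. Origin: centre of its underside (tips of its feet); z: its axis, up out of the compartments. Compartment ring: radius 36 to 78 mm, walls 24 mm high. In its middle a round well, radius 36 mm, floor 19 mm above the origin plane.
- finger_bar (a point): Middle of the top of the white upright bar that the carousel is lifted by, in its well, on its axis, 48 mm above the carousel's origin; axes as the carousel's. The bar is 64 mm long along x, 12 mm thick along y, and 29 mm high (from the well's floor up to this point).
- socket (a point): Mouth of the splined socket under the carousel, on its axis, 2 mm above its origin; axes as the carousel's. 8 inward teeth, each 5.5 mm wide, from radius 20.5 mm out to the wall at 28 mm, 14 mm deep from here up, at 22.5, 67.5, 112.5 ... degrees from x.
- drum: White round motor housing of the pill dispenser, 184 mm across, fixed, tilted 30 degrees to its front on a grey cradle. Origin: centre of the flat deck surface, 88 mm above the ledge. z: drive axis, square to the deck; x up the slope to the hinge; y along the hinge. A rim 14 mm high, inner radius 84, goes round the deck. Carousel home: its origin on this origin, z axes alike, feet on the deck.
- drive_hub (a joint): Angle (rad) of the orange drive hub about the drum's z, anticlockwise from above. At 0 a tooth points along the drum's x. It meshes when the carousel's x is turned from the drum's x about that z by this angle plus any multiple of pi/4 (8 positions, all good), to about 0.1 rad. Out of mesh the carousel rests on the tooth tops 9 mm above home. Stiff: it stays unless forced with over 0.6 N m.
- hub_nose (a point): Top centre of the hub, 15 mm above the deck; axes as the drum's. Hub: 8 outward teeth 5.5 mm wide, root radius 18 mm, tip radius 25.5 mm, from the deck up to 11 mm; above them a centring nose tapering from radius 18 to 11 mm up to this point.
- lid (a joint): Angle (rad) of the clear domed lid: 0 closed, at most 2.35; half to fully open at the start (under about 1.6 it overhangs the deck). It turns about lid_hinge. Stiff: it stays where it is left, and 1 to 3 N near its free edge moves it. Closed, it is a round dome 186 mm across over the drum, its flat top parallel to the deck, outer face 53 mm above the deck (39 mm from the hinge axis), inner face 50 mm. It shuts only over a carousel that is home.
- lid_hinge (a point): Middle of the lid's hinge axis, at the drum's x = 97, y = 0, z = 14 mm; axes as the drum's; the hinge axis is y. As the joint grows the lid's free edge goes from -x up through +z.
- lid_tab (a point): Middle of the blue tab on the lid's free edge, opposite the hinge: 50 mm wide along the hinge, 6 mm thick, standing 16 mm out of the dome, its end 5 mm beyond this point; 200 mm from the hinge, 20 mm from the hinge towards the dome's top. Turns with the lid: x points along the lid to the hinge, y along the hinge, z out of the dome's top.
- mouthwash: Bystander: green mouthwash bottle, 62 mm across, 165 mm tall, loose. Origin: centre of its underside.
- pill_case: Bystander: grey seven-day pill case, 155 mm long (its x), 36 mm wide, 24 mm high, loose. Origin: centre of its underside.
- denture_box: Bystander: clear denture box 95 x 85 x 50 mm with a basket, its lid standing open at the back (+x) up to 130 mm high, loose. Origin: centre of its underside.
- soap_dish: Bystander: white ceramic soap dish with soap, 100 x 140 mm, 34 mm high, loose. Origin: centre of its underside.
- brush_cup: Bystander: blue ceramic cup, 72 mm across, 95 mm tall, with a brush standing in it to about 172 mm, loose. Origin: centre of its underside.
- toothbrush: Bystander: bamboo toothbrush, 190 mm long (its x), 17 mm high, lying loose. Origin: under its middle.

How it is judged (in metres and radians):
On the way, in this order (a step that is already met when the one before it is completed fails the run):
1. the carousel is meshed and fully home on the deck, under the open lid (z of carousel in the frame of drum between -0.003 and 0.003 m and angle between the z axis of carousel and the z axis of drum, either way round below 0.05 rad and x of carousel in the frame of drum between -0.004 and 0.004 m and y of carousel in the frame of drum between -0.004 and 0.004 m and value of joint lid above 0.5 rad), for 0.2 s.
2. the lid is closed over it (value of joint lid below 0.04 rad and z of carousel in the frame of drum between -0.003 and 0.003 m and angle between the z axis of carousel and the z axis of drum, either way round below 0.05 rad and x of carousel in the frame of drum between -0.004 and 0.004 m and y of carousel in the frame of drum between -0.004 and 0.004 m), for 0.2 s.
At the end, for the whole second after the job is handed in: The carousel stands meshed and home on the deck (height within 3 mm, centre within 4 mm, tilt within 0.05 rad of the deck), released and at rest, and the lid is shut to within 0.04 rad (all of step 2 and linear speed of carousel below 0.02 m/s and angular speed of carousel below 0.2 rad/s); the robot touches nothing.
It fails at once if a bystander is moved more than 30 mm or tipped (distance of any of mouthwash, pill_case, denture_box, soap_dish, brush_cup, toothbrush from where it was at the start of the episode above 0.03 m or angle between any of mouthwash, pill_case, denture_box, soap_dish, brush_cup, toothbrush's own z axis and vertical above 0.35 rad).
It also fails if it takes over 72 s, if anything falls off the work surface, if the arm or the gripper's body presses on something with over 40 N, if the wrist force passes 120 N, or if a joint passes its speed limit or range.

## Robot

A 6-joint arm with a two-finger parallel gripper is mounted at the origin on the work surface. World frame = base frame: x ahead of the robot, y to its left, z up, the work surface at z = 0. Lengths are in m, angles in degrees, forces in N, time in s.
With the tool pointing down it reaches from about 0.35 to 0.875 m from the base axis. Payload 4.2 kg.
Tool frame: the origin (TCP) lies at the very end of the fingers, on their centre line; the grasp point (between the pads) lies 19 mm behind it; z points along the fingers, y is the line along which they close (so a half turn about z gives the same grasp; the last joint's range is limited). The gripper opens to 87 mm and grips with 3 to 60 N. Pads are 19 mm wide; open, the fingers measure 117 mm over their backs; the gripper's body (75 mm by 190 mm) begins 51 mm behind the grasp point.
Start: joints at [90.046, 22.042, 0.453, 0, -68.411, -14.817], TCP at [0.159, 0.604, 0.223] pointing down, gripper open.
Joint ranges: [-179.83, 179.83], [-69.29, 118.12], [-61.27, 80.66], [-181.25, 117.63], [-171.15, -9.14], [-177.46, 177.46]. Speed limits (degrees/s): [159.86, 159.86, 180, 180, 180, 180].

## Interface

Orientations are given as a 3x3 rotation matrix whose columns are the frame's x, y, z axes.
In Python, from station import sense, cams, r gives the robot as it stands. The module is installed in compiled form; this text tells all that it offers.
- The arm moves only by the tool step_arm, never from a script. Its argument "targets" is text: rows parted by semicolons, each of 4 numbers parted by spaces: the shift along the tool's x, y, z in cm, then the turn about the tool's z in degrees. In form: x y z turn; .... A call has 1 to 12 rows; each row shifts and turns the commanded pose from where the row before left it, along the tool's axes as they then stand; what a row does not reach is not made up. A row lasts 1/12 s, in which the tool goes at most 41.7 mm and 7.16 degrees, less where a joint would pass 70% of its speed; a pose out of reach is approached as far as the arm can. A call with a gripper value outside its range is refused whole. "claw" is the finger opening in cm, from 0 to 8.7, set as the call begins (left out, the last holds). The fingers move at their own pace and stop on an object; the grip force is fixed at half the most. Time passes only in rows, so rows that do not move let the fingers close. It gives the time, the measured TCP pose, the force, the opening and the grip force at its end, in the units of the state.
- sense(): the state, without advancing time (a new reading comes with each control period).
- cams.capture(name): name is "side" or "top" or "wrist"; returns a dict with "frame" (384x512x3 uint8, blue, green, red), "vertical_fov" (degrees; the focal length in pixels is half the picture's height over the tangent of half this angle, whatever the lens; pixels are square), "cx", "cy" (the principal point, pixels), "eye" and "rotation" of the camera in the world; the wrist camera has in their place "tool_from_camera" (4x4, takes a point from camera to tool coordinates, whose origin is the TCP and whose axes are the flange's). Camera axes: x right, y down, z forward; pixel columns grow to the right and rows downward; lengths in m; the calibration is good to about 2 mm. A picture is of the moment at which its call begins: read the wrist's pose just before it. There is no depth.
- r.finish_job(): hands the job in; it is judged then, once.
The state is a dict: "time_s": time; "joints": joint angles; "joint_velocities": joint speeds; "effort": joint torques, N m; "tcp_pos": TCP position; "ee_rot": TCP orientation; "wrist_force": force on the tool from outside, world axes, zero at the start; "moment": the same for the moment, N m; "gripper_width": opening from 0.0 (shut) to 1.0 (fully open); "gripper_force": force on a finger pad.
Only numpy, scipy, OpenCV 4.12 (cv2) and the standard library are available. Lean on these libraries where they do the work, as an engineer would, in place of code of your own. Each camera call takes 0.05 s, during which the arm holds its last target. There are 200 camera calls.

## Working session

There is one attempt and no reset: what is moved stays moved. The work goes in short steps, Python scripts to look and compute and a tool call to move; the robot and the scene stay as the last step left them, time stands still between calls to the robot, and variables do not carry over. Pictures are saved under pics/ and viewed, at most 10 in all, crops included, and the job is handed in when it is done.

Besides the shell and the picture viewer there is one more tool, called by a JSON object that holds its "name" and its "arguments", one argument or row to a line. step_arm: Moves the arm, as the interface text tells. Its arguments: {"type":"object","properties":{"targets":{"type":"string"},"claw":{"type":"number"}},"required":["targets"]}

```bash
mkdir -p pics; ls; python3 - <<'E'
from station import sense,cams,r
import cv2,pickle,numpy as np
s=sense();print({k:np.round(v,3).tolist() for k,v in s.items()})
d={n:cams.capture(n) for n in("side","top","wrist")}
pickle.dump((s,d),open('a.pkl','wb'))
for n in d:
  print(n,[(k,np.round(v,4).tolist()) for k,v in d[n].items() if k!='frame'])
cv2.imwrite('pics/a1.png',d['side']['frame']);cv2.imwrite('pics/a2.png',d['top']['frame'])
cv2.imwrite('pics/a3.png',d['wrist']['frame'])
E
```

```text
pics
{'time_s': 0.0, 'joints': [90.044, 22.09, 0.38, -0.028, -68.41, -14.818], 'joint_velocities': [0.047, 0.01, 0.012, 0.004, -0.04, 0.014], 'effort': [0.0, -39.067, 18.74, 4.22, 0.011, -0.0], 'tcp_pos': [0.159, 0.604, 0.221], 'ee_rot': [[0.967, -0.255, -0.0], [-0.255, -0.967, -0.002], [0.0, 0.002, -1.0]], 'wrist_force': [0.601, 0.409, -0.732], 'moment': [0.081, -0.021, -0.02], 'gripper_force': 0.0, 'gripper_width': 1.001}
side [('vertical_fov', 46.457), ('cx', 260.2211), ('cy', 191.0319), ('eye', [-0.0369, -0.7088, 1.0349]), ('rotation', [[0.7586, -0.4495, 0.4717], [-0.6515, -0.5331, 0.5399], [0.0088, -0.7168, -0.6972]])]
top [('vertical_fov', 56.6204), ('cx', 255.6801), ('cy', 189.8337), ('eye', [0.428, -0.0115, 1.0459]), ('rotation', [[0.0287, -0.988, 0.1517], [-0.9996, -0.0276, 0.0098], [-0.0055, -0.1519, -0.9884]])]
wrist [('vertical_fov', 59.0033), ('cx', 249.7281), ('cy', 191.7174), ('tool_from_camera', [[-0.0011, -0.9648, -0.2628, 0.0705], [1.0, -0.0011, -0.0003, -0.0], [-0.0, -0.2628, 0.9648, -0.1618], [0.0, 0.0, 0.0, 1.0]])]
```

View pics/a1.png

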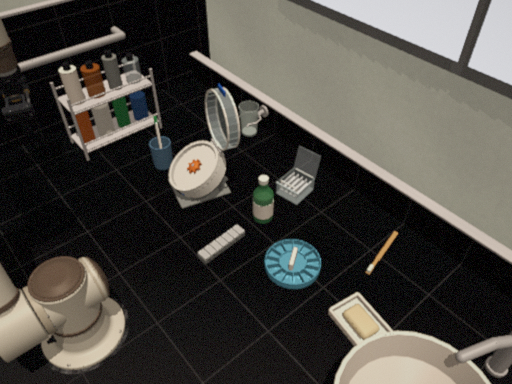

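View pics/a2.png

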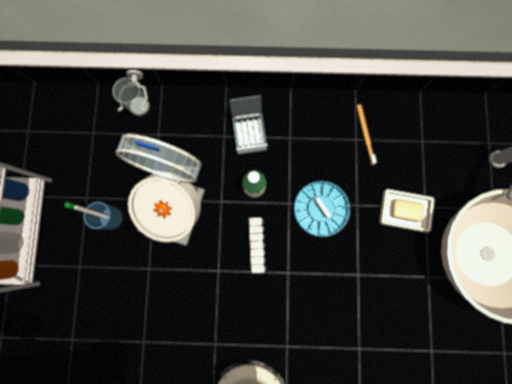

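Side view: carousel at (293,262), drum with hub at (194,166), and the lid open behind it with its blue tab at (222,90). Top view: carousel at (322,208), hub at (162,209), tab at (147,146). The bottle is at (254,183) and the pill case at (257,245).

```bash
cat > h.py <<'E'
import numpy as np,cv2
def cam(c,s=None):
    f=c['frame'].shape[0]/2/np.tan(np.radians(c['vertical_fov'])/2)
    if 'eye' in c: e,R=np.array(c['eye']),np.array(c['rotation'])
    else:
        T=np.array(c['tool_from_camera']);W=np.array(s['ee_rot'])
        R=W@T[:3,:3];e=np.array(s['tcp_pos'])+W@T[:3,3]
    return e,R,f
def ray(c,uv,s=None):
    e,R,f=cam(c,s);d=R@np.array([(uv[0]-c['cx'])/f,(uv[1]-c['cy'])/f,1]);return e,d/np.linalg.norm(d)
def onz(c,uv,z,s=None):
    e,d=ray(c,uv,s);return e+d*(z-e[2])/d[2]
def tri(rs):
    A=sum(np.eye(3)-np.outer(d,d) for e,d in rs);b=sum((np.eye(3)-np.outer(d,d))@e for e,d in rs)
    return np.linalg.solve(A,b)
def mask(c,lo,hi,roi):
    h=cv2.cvtColor(c['frame'],cv2.COLOR_BGR2HSV);m=cv2.inRange(h,lo,hi);k=np.zeros_like(m)
    x0,y0,x1,y1=roi;k[y0:y1,x0:x1]=m[y0:y1,x0:x1];return k
def cen(m): 
    ys,xs=np.nonzero(m);return np.array([xs.mean(),ys.mean()]),len(xs)
def project(c,P,s=None):
    e,R,f=cam(c,s);q=R.T@(np.array(P)-e);return np.array([c['cx']+f*q[0]/q[2],c['cy']+f*q[1]/q[2]])
E
python3 - <<'E'
from h import *
import pickle
s,d=pickle.load(open('a.pkl','rb'));S,T=d['side'],d['top']
def rep(n,args_s,args_t):
    a,na=cen(mask(S,*args_s));b,nb=cen(mask(T,*args_t));p=tri([ray(S,a),ray(T,b)])
    print(n,a.round(1),na,b.round(1),nb,p.round(3));return p
hub=rep('hub',((0,120,90),(22,255,255),(170,140,220,200)),((0,120,90),(22,255,255),(130,180,190,240)))
tab=rep('tab',((105,130,50),(130,255,255),(205,75,240,110)),((105,130,50),(130,255,255),(125,130,175,165)))
v=(tab-hub)[:2];print('yaw drum x',np.degrees(np.arctan2(v[1],v[0])))
m=mask(T,(85,60,40),(112,255,255),(285,170,360,245))
c=max(cv2.findContours(m,0,2)[0],key=cv2.contourArea);e=cv2.fitEllipse(cv2.convexHull(c));print('car',e,onz(T,e[0],.02).round(3))
m=mask(T,(0,0,150),(180,70,255),(305,190,340,228));q=cv2.minAreaRect(np.argwhere(m)[:,::-1].astype(np.float32));print('bar',q,onz(T,q[0],.045).round(3))
B=cv2.boxPoints(q);W=[onz(T,b,.048) for b in B];L=[(W[i]-W[i-1]) for i in range(4)];L=max(L,key=np.linalg.norm);print('bar yaw',np.degrees(np.arctan2(L[1],L[0])),np.linalg.norm(L))
for n,uv,z in(('bottle',(254,183),.16),('case near',(258,272),.02),('case far',(256,219),.02),('cup',(102,216),.09),('brush',(68,205),.17),('denture',(249,130),.06)):print(n,onz(T,uv,z).round(3))
E
```

```text
hub [193.8 166. ] 111 [162.  208.8] 172 [0.516 0.25  0.088]
tab [220.8  88.4] 40 [145.9 145.2] 73 [0.621 0.221 0.345]
yaw drum x -15.07213409575421
car ((321.6782531738281, 208.4014129638672), (57.19118118286133, 58.646018981933594), 128.5459747314453) [ 0.537 -0.193  0.02 ]
bar ((323.1404724121094, 207.2247314453125), (23.849952697753906, 5.511990070343018), 57.9946174621582) [ 0.537 -0.193  0.045]
bar yaw -147.75301454538405 0.06637901502213621
bottle [0.581 0.002 0.16 ]
case near [ 0.352 -0.015  0.02 ]
case far [ 0.501 -0.005  0.02 ]
cup [0.492 0.409 0.09 ]
brush [0.511 0.461 0.17 ]
denture [0.753 0.022 0.06 ]
```

View pics/a3.png

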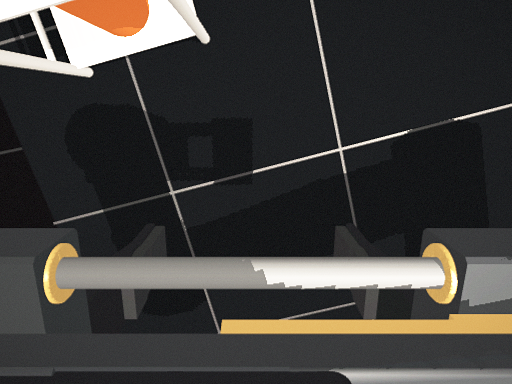

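The wrist view shows the shelf ahead and to the left (top-left corner), with the fingers at the bottom. I'll move away from the shelf, then over the drum for a close look.

{"name": "step_arm", "arguments": {
  "targets": "0 3 -1.5 0;0 4 -1.5 0;0 4 -1.5 0;1 3.5 -1.5 0;3 2.5 -1 0;3.5 2 0 0;3.5 2 0 0;3.5 2 0 0;3.5 1.1 0 0;3.5 0.5 0 0;3.5 0.3 0 0;3.5 0.2 0 0"
}}

```text
time_s: 1.15
tcp_pos: [0.3726, 0.2894, 0.2921]
ee_rot: [[0.967, -0.255, 0.0], [-0.255, -0.967, 0.001], [-0.0, -0.001, -1.0]]
wrist_force: [-0.2, 1.0, 0.4]
gripper_width: 1.001
gripper_force: 0.0
```

{"name": "step_arm", "arguments": {
  "targets": "3.5 0 0 0;3.5 0 0 0;2.6 0 0 0;0 0 0 0;0 0 0 0"
}}

```text
time_s: 1.57
tcp_pos: [0.465, 0.2656, 0.2907]
ee_rot: [[0.966, -0.258, -0.002], [-0.258, -0.966, -0.001], [-0.001, 0.002, -1.0]]
wrist_force: [-1.0, 0.2, -0.3]
gripper_width: 0.999
gripper_force: 0.0
```

```bash
python3 - <<'E'
from h import *
from station import sense,cams,r
import pickle
s=sense();w=cams.capture('wrist');pickle.dump((s,w),open('b.pkl','wb'));print(s['tcp_pos'],s['time_s']);cv2.imwrite('pics/b1.png',w['frame'])
E
```

```text
[0.46498703 0.26563129 0.29065074] 1.5667
```

View pics/b1.png

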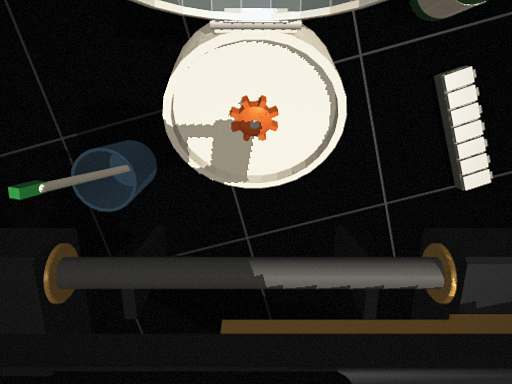

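The hub is at (254,118). The hinge bar runs level from about (211,26) to (301,26), so the drum's x axis lies along tool x, at a yaw of about -15°. Next I'll measure the hub phase.

```bash
python3 - <<'E'
from h import *
import pickle
s,w=pickle.load(open('b.pkl','rb'))
yaw=np.radians(-15);t=np.radians(30)
c,sn=np.cos(yaw),np.sin(yaw);h=np.array([c,sn,0]);Z=np.array([0,0,1.])
X=h*np.cos(t)+Z*np.sin(t);Y=np.array([-sn,c,0]);N=np.cross(X,Y);print('N',N)
m=mask(w,(0,120,60),(22,255,255),(215,80,295,160))
cc=max(cv2.findContours(m,0,2)[0],key=cv2.contourArea);m2=np.zeros_like(m);cv2.drawContours(m2,[cc],-1,255,-1)
uv,n=cen(m2);
# drum origin: hub mid height ~6mm above deck
O=onz(w,uv,0.088+.006*N[2],s)-N*.006;print('hub px',uv,n,'O',O.round(4))
# silhouette at tooth height
P=[]
for y,x in np.argwhere(m2):
    e,d=ray(w,(x,y),s);p=e+d*(((O+N*.009-e)@N)/(d@N));q=p-O;P.append((q@X,q@Y))
P=np.array(P);P-=P.mean(0);rr=np.hypot(*P.T);a=np.arctan2(P[:,1],P[:,0])
for lo,hi in((.020,.025),(.0205,.028),(.022,.030)):
    k=(rr>lo)&(rr<hi);f=np.exp(8j*a[k]).sum();print('hub phase deg',np.degrees(np.angle(f))/8,abs(f)/k.sum(),k.sum())
print('max r',rr.max())
hinge=[onz(w,p,O[2]+.0605,s) for p in((211,26),(301,26))];v=hinge[0]-hinge[1];print('hinge dir',np.degrees(np.arctan2(v[1],v[0]))-90,((hinge[0]+hinge[1])/2-O).round(3),np.linalg.norm(v))
tab=np.array([.621,.221,.345]);H=O+X*.097+N*.014;q=tab-H;print('tab rel hinge x,y,z',(q@X).round(3),(q@Y).round(3),(q@N).round(3),'lid',np.arctan2(q@N,-(q@X))-np.arctan2(.02,.2))
# rim top ellipse check: white mask
g=mask(w,(0,0,150),(180,60,255),(155,30,355,195));c2=max(cv2.findContours(g,0,2)[0],key=cv2.contourArea);print('white',cv2.boundingRect(c2))
for nme,P0 in(('origin',O),('hubnose',O+N*.015),('rimL',O+Y*.088+N*.014),('rimR',O-Y*.088+N*.014),('rimfront',O-X*.088+N*.014)):print(nme,project(w,P0,s).round(1))
cv2.imwrite('pics/b2.png',cv2.resize(w['frame'][80:160,210:300],None,fx=6,fy=6,interpolation=2))
E
```

```text
N [-0.48296291  0.12940952  0.8660254 ]
hub px [253.82720333 118.04788341] 1441 O [0.5165 0.2472 0.088 ]
hub phase deg -20.84607822990788 0.47641462346397634 330
hub phase deg -20.98152801809556 0.5472717382810678 377
hub phase deg -20.881999405983866 0.6265118352102523 285
max r 0.029265215505691014
hinge dir -14.969813604521832 [ 0.071 -0.02   0.06 ] 0.07370638436670877
tab rel hinge x,y,z 0.125 0.002 0.155 lid 2.1499064088008764
white (162, 30, 185, 158)
origin [253.8 114.9]
hubnose [253.9 123. ]
rimL [167.5 122.4]
rimR [340.2 122.4]
rimfront [253.2 184.5]
```

View pics/b2.png

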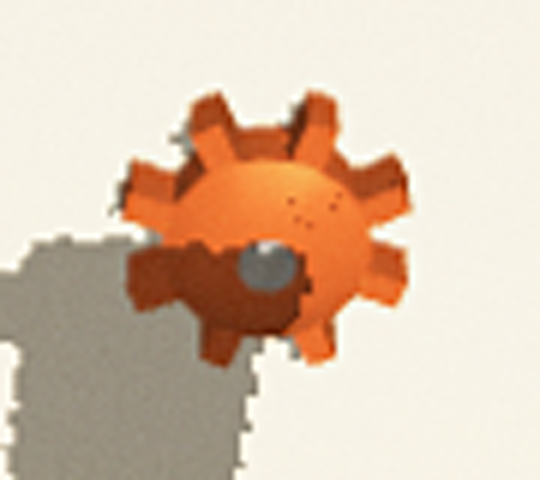

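The hub phase is about -21° and the lid is at about 2.15 rad, well clear of the deck. Now over to the carousel.

{"name": "step_arm", "arguments": {
  "targets": "1 3.8 0 0;1.3 3.85 0 0;1.3 3.85 0 0;1.3 3.85 0 0;1.3 3.85 0 0;1.3 3.85 0 0;1.3 3.85 0 0;1.3 3.85 0 0;1.3 3.85 0 0;1.3 3.85 0 0;1.3 3.85 0 0;1.4 3.85 0 0",
  "claw": 3.4
}}

```text
time_s: 2.62
tcp_pos: [0.4947, -0.2198, 0.2925]
ee_rot: [[0.967, -0.253, 0.001], [-0.253, -0.967, 0.0], [0.001, -0.0, -1.0]]
wrist_force: [1.9, 0.7, 0.3]
gripper_width: 0.393
gripper_force: 0.0
```

{"name": "step_arm", "arguments": {
  "targets": "0 0 0 -6.8;0 0 0 -6.8;0 0 0 -6.8;0 0 1 -6.8;0 0 1 -6.8;0 0 1 -6.8;0 0 1 -6.4;0 0 0 0;0 0 0 0"
}}

```text
time_s: 3.37
tcp_pos: [0.4951, -0.2182, 0.252]
ee_rot: [[0.845, 0.535, -0.001], [0.535, -0.845, -0.0], [-0.0, -0.0, -1.0]]
wrist_force: [0.6, -0.3, -0.3]
gripper_width: 0.387
gripper_force: 0.0
```

```bash
python3 - <<'E'
from h import *
from station import sense,cams,r
import pickle
s=sense();w=cams.capture('wrist');pickle.dump((s,w),open('c.pkl','wb'));cv2.imwrite('pics/c1.png',w['frame'])
p=s['tcp_pos'];R=s['ee_rot'];y0=np.degrees(np.arctan2(R[1][0],R[0][0]));print(p,s['joints'],'yaw',y0)
u=project(w,[.537,-.193,.048],s);print('pred',u)
x,y=u.astype(int);m=mask(w,(0,0,150),(180,60,255),(max(x-45,0),max(y-45,0),x+45,y+45))
m=cv2.morphologyEx(m,cv2.MORPH_OPEN,np.ones((5,5)))
cc=max(cv2.findContours(m,0,2)[0],key=cv2.contourArea);q=cv2.minAreaRect(cc);print(q)
B=[onz(w,b,.048,s) for b in cv2.boxPoints(q)];print(np.mean(B,0).round(4))
L=max([B[i]-B[i-1] for i in range(4)],key=np.linalg.norm);print('len',np.linalg.norm(L),'yaw',np.degrees(np.arctan2(L[1],L[0])))
d=np.array(R).T@(np.mean(B,0)-p);print('tool delta cm',100*d)
E
```

```text
[ 0.49512654 -0.21819653  0.25195983] [-6.60173707e+00  1.26943109e+01 -8.61507844e+00  5.29430260e-03
 -6.87233397e+01  1.28955801e+02] yaw 32.355990188874785
pred [251.70378003 120.82807577]
((259.8934631347656, 121.69698333740234), (60.25897216796875, 29.6619873046875), 88.15238952636719)
[ 0.5403 -0.2012  0.048 ]
len 0.06261518907883881 yaw 33.9671282029724
tool delta cm [ 4.7330158   0.98696623 20.39333964]
```

View pics/c1.png

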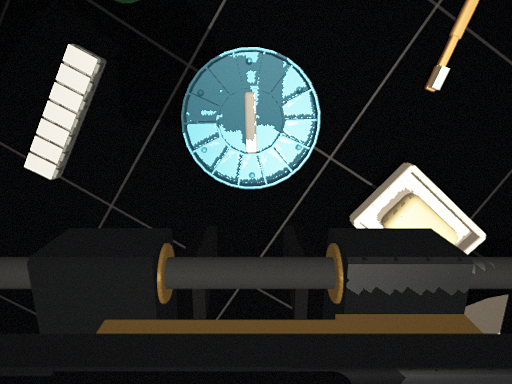

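The wrist view shows the bar from (249,93) to (251,152), almost in line with the tool and centred at (250,122). The mask also picked up highlights, so I'll use the eye-measured centre, which gives x +4.7 cm and y about 0. Now descend and grip.

{"name": "step_arm", "arguments": {
  "targets": "2.4 0 2 0;2.3 0 3.3 0;0 0 4 0;0 0 4 0;0 0 4 0;0 0 3 0;0 0 1.5 0;0 0 0.7 0;0 0 0 0;0 0 0 0"
}}

```text
time_s: 4.25
tcp_pos: [0.5365, -0.1939, 0.0281]
ee_rot: [[0.844, 0.536, 0.002], [0.536, -0.844, -0.001], [0.002, 0.002, -1.0]]
wrist_force: [0.2, -0.4, 0.3]
gripper_width: 0.387
gripper_force: 0.0
```

{"name": "step_arm", "arguments": {
  "targets": "0 0 0 0;0 0 0 0;0 0 0 0;0 0 0 0;0 0 0 0;0 0 0 0",
  "claw": 0
}}

```text
time_s: 4.75
tcp_pos: [0.5355, -0.194, 0.0276]
ee_rot: [[0.844, 0.536, 0.001], [0.536, -0.844, -0.0], [0.001, 0.001, -1.0]]
wrist_force: [-0.1, -0.1, 3.8]
gripper_width: 0.136
gripper_force: 30.0
```

Gripped: the opening is 11.8 mm, matching the bar. Lift, carry over and turn.

{"name": "step_arm", "arguments": {
  "targets": "0 0 -1 0;0 0 -2.5 0;0 0 -3.5 0;0 0 -3.5 0;0 0 -3.5 0;0 0 -3.5 0;0 0 -3 0;0 0 -2 0;0 0 0 0"
}}

```text
time_s: 5.5
tcp_pos: [0.5372, -0.1946, 0.2577]
ee_rot: [[0.844, 0.537, 0.01], [0.537, -0.844, -0.002], [0.008, 0.007, -1.0]]
wrist_force: [0.1, -0.0, -1.6]
gripper_width: 0.132
gripper_force: 29.9
```

{"name": "step_arm", "arguments": {
  "targets": "0.6 -1.2 0 0;1.2 -2.4 0 0;1.8 -3.6 0 0;1.9 -3.8 0 0;1.9 -3.8 0 0;1.9 -3.8 0 0;1.9 -3.8 0 0;1.9 -3.8 0 0;1.9 -3.8 0 0;1.9 -3.8 0 0;1.9 -3.8 0 0;1.2 -2.4 0 0"
}}

```text
time_s: 6.5
tcp_pos: [0.488, 0.2474, 0.2496]
ee_rot: [[0.843, 0.538, -0.003], [0.538, -0.843, -0.001], [-0.004, -0.001, -1.0]]
wrist_force: [1.5, -0.3, -1.5]
gripper_width: 0.137
gripper_force: 30.0
```

{"name": "step_arm", "arguments": {
  "targets": "0 0 0 4;0 0 0 6.5;0 0 0 7;0 0 0 7;0 0 0 7;0 0 0 7;0 0 0 7;0 0 0 7;0 0 0 7;0 0 0 6;0 0 0 3;0 0 0 0"
}}

```text
time_s: 7.5
tcp_pos: [0.4886, 0.2441, 0.2496]
ee_rot: [[0.808, -0.589, -0.004], [-0.589, -0.808, -0.002], [-0.002, 0.004, -1.0]]
wrist_force: [-0.5, 0.6, -1.8]
gripper_width: 0.137
gripper_force: 30.0
```

```bash
python3 - <<'E'
from h import *
from station import sense,cams,r
s=sense();p=s['tcp_pos'];R=np.array(s['ee_rot']);print(s['time_s'],p,'yaw',np.degrees(np.arctan2(R[1,0],R[0,0])),s['gripper_width'],s['joints'])
print('to go cm',100*R.T@(np.array([.489,.2546,p[2]])-p))
t=cams.capture('top');si=cams.capture('side')
cv2.imwrite('pics/d1.png',np.hstack([cv2.resize(t['frame'][100:260,60:260],(400,320)),cv2.resize(si['frame'][70:230,120:320],(400,320))]))
E
```

```text
7.5 [0.48861545 0.24408452 0.24964024] yaw -36.1150360185294 0.1365060598506563 [ 4.35237117e+01  1.34158492e+01 -7.97348676e+00 -5.92664477e-02
 -6.88676009e+01  1.03829564e+01]
to go cm [-0.5887256  -0.87213981 -0.00266218]
```

View pics/d1.png

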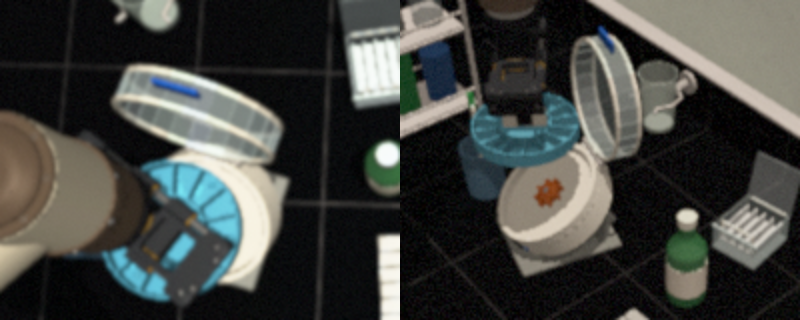

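The carousel is held level above the drum, in front of the open lid at (600,100). The brush is clear to its left. Small correction, then lower in stages.

{"name": "step_arm", "arguments": {
  "targets": "-0.3 -1 1 0;0 0 2.5 0;0 0 3 0;0 0 2 0;0 0 1 0;0 0 0 0"
}}

```text
time_s: 8.1
tcp_pos: [0.4921, 0.2535, 0.1535]
ee_rot: [[0.808, -0.589, -0.005], [-0.589, -0.808, -0.004], [-0.002, 0.006, -1.0]]
wrist_force: [-0.3, 0.1, -2.4]
gripper_width: 0.134
gripper_force: 30.0
```

{"name": "step_arm", "arguments": {
  "targets": "0 0 0.4 0;0 0 0.4 0;0 0 0.4 0;0 0 0.3 0;0 0 0 0"
}}

```text
time_s: 8.52
tcp_pos: [0.4937, 0.2549, 0.1427]
ee_rot: [[0.809, -0.588, 0.001], [-0.588, -0.809, 0.001], [0.0, -0.002, -1.0]]
wrist_force: [-3.0, 1.1, 2.4]
gripper_width: 0.139
gripper_force: 30.0
```

{"name": "step_arm", "arguments": {
  "targets": "0 0 0.3 0;0 0 0.3 0;0 0 0.3 0;0 0 0.3 0;0 0 0 0"
}}

```text
time_s: 8.93
tcp_pos: [0.4918, 0.2552, 0.1302]
ee_rot: [[0.809, -0.588, -0.002], [-0.588, -0.809, 0.001], [-0.003, 0.0, -1.0]]
wrist_force: [-10.9, 4.0, 4.4]
gripper_width: 0.135
gripper_force: 30.0
```

{"name": "step_arm", "arguments": {
  "targets": "-0.1 0.03 0.3 0;-0.1 0.04 0.3 0;-0.1 0.03 0.3 0;0 0 0 0;0 0 0 0"
}}

```text
time_s: 9.35
tcp_pos: [0.4907, 0.2568, 0.1232]
ee_rot: [[0.809, -0.588, 0.002], [-0.588, -0.809, 0.003], [0.0, -0.004, -1.0]]
wrist_force: [-7.2, 2.2, 8.8]
gripper_width: 0.134
gripper_force: 30.0
```

```bash
python3 - <<'E'
from h import *
from station import sense,cams,r
s=sense();print(s['tcp_pos'],s['wrist_force'],s['moment'])
t=cams.capture('wrist');si=cams.capture('side')
cv2.imwrite('pics/e1.png',np.hstack([t['frame'][:,56:456],cv2.resize(si['frame'][100:220,140:265],(400,384))]))
E
```

```text
[0.49074053 0.25677891 0.12321451] [-7.21423743  2.24135901  8.76460764] [0.91337024 1.91488862 0.05653563]
```

View pics/e1.png

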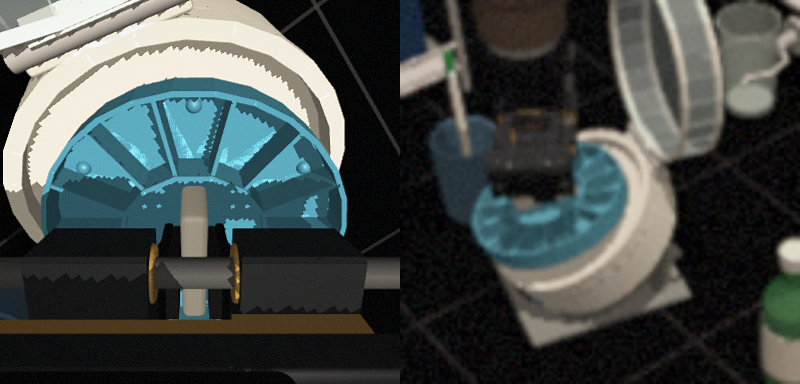

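The carousel has pivoted but seems to sit too far downhill: its uphill edge is at about (249,80) in the full wrist frame. I'll compare that with where it should be.

```bash
cat >> h.py <<'E'
_y,_t=np.radians(-15),np.radians(30)
h=np.array([np.cos(_y),np.sin(_y),0]);Z=np.array([0,0,1.]);X=h*np.cos(_t)+Z*np.sin(_t);Y=np.array([-np.sin(_y),np.cos(_y),0]);N=np.cross(X,Y);O=np.array([.5165,.2472,.088])
def pt(x,y,z): return O+X*x+Y*y+N*z
E
python3 - <<'E'
from h import *
from station import sense,cams
s=sense();w=cams.capture('wrist');si=cams.capture('side')
m=mask(w,(85,60,20),(112,255,255),(80,60,420,240));ys,xs=np.nonzero(m);print('blue top row',ys.min(),xs[ys==ys.min()].mean(),'left/right',xs.min(),xs.max())
for z in(.024,.033):print('wrist exp uphill edge top',z,project(w,pt(.078,0,z),s).round(1))
for k in(.09,.084):print('rim inner',project(w,pt(.084,0,.014),s).round(1))
m=mask(si,(85,60,30),(112,255,255),(150,140,240,200));m=cv2.morphologyEx(m,cv2.MORPH_OPEN,np.ones((3,3)));c=max(cv2.findContours(m,0,2)[0],key=cv2.contourArea);print('side bbox',cv2.boundingRect(c))
a=np.linspace(0,2*np.pi,60)
for z in(.009,):
  q=np.array([project(si,pt(.078*np.cos(t),.078*np.sin(t),z+k)) for t in a for k in(0,.024)]);print('exp side',q.min(0),q.max(0))
g=np.array(s['tcp_pos'])+Z*.0105-O;print('grip pt in drum',g@X,g@Y,g@N)
# tilt estimate: carousel edge uphill top ray & assume distance from grip along bar dir
e,d=ray(w,(xs[ys==ys.min()].mean(),ys.min()),s)
for tl in range(0,40,5):
  t=np.radians(tl);u=h*np.cos(t)+Z*np.sin(t);n=-h*np.sin(t)+Z*np.cos(t)
  P=np.array(s['tcp_pos'])+Z*.0105+u*.078+n*(.024-.0375);print(tl,project(w,P,s).round(1), ((P-n*.024-O)@N).round(4))
E
```

```text
blue top row 78 249.5 left/right 97 403
wrist exp uphill edge top 0.024 [177.5  78.6]
wrist exp uphill edge top 0.033 [178.1  89.5]
rim inner [169.8  54. ]
rim inner [169.8  54. ]
side bbox (150, 140, 61, 44)
exp side [168.23592544 140.21703169] [213.84810036 186.21250181]
grip pt in drum -0.0008028362257433722 0.0026245542492854307 0.05327981474424455
0 [189.   94.5] -0.0182
5 [185.5  92.4] -0.0137
10 [182.2  91.4] -0.0086
15 [179.2  91.8] -0.0031
20 [176.6  93.7] 0.0028
25 [174.4  97.4] 0.0091
30 [172.8 103.1] 0.0158
35 [171.9 110.9] 0.0227
```

The placing is actually close: the grip point is at drum x -1, y +3 mm and about 7 mm above tooth rest. Continue along the deck normal, then loosen.

{"name": "step_arm", "arguments": {
  "targets": "0.1 0.04 0.15 0;0.1 0.04 0.15 0;0.1 0.04 0.2 0;0 0 0 0"
}}

```text
time_s: 9.88
tcp_pos: [0.4917, 0.256, 0.1208]
ee_rot: [[0.81, -0.587, 0.003], [-0.587, -0.81, 0.006], [-0.001, -0.007, -1.0]]
wrist_force: [-17.3, 8.0, 23.2]
gripper_width: 0.134
gripper_force: 30.0
```

{"name": "step_arm", "arguments": {
  "targets": "0 0 0 0;0 0 0 0;0 0 0 0;0 0 0 0",
  "claw": 1.7
}}

```text
time_s: 10.22
tcp_pos: [0.4921, 0.2528, 0.1171]
ee_rot: [[0.809, -0.588, 0.0], [-0.588, -0.809, 0.001], [-0.0, -0.001, -1.0]]
wrist_force: [-6.3, 2.0, 9.5]
gripper_width: 0.189
gripper_force: 5.8
```

```bash
cat > look.py <<'E'
from h import *
from station import sense,cams
s=sense();w=cams.capture('wrist');si=cams.capture('side');p=np.array(s['tcp_pos'])
g=p-O;print('tcp in drum',(g@X).round(4),(g@Y).round(4),(g@N).round(4),s['wrist_force'].round(1) if hasattr(s['wrist_force'],'round') else s['wrist_force'])
m=mask(w,(85,60,20),(112,255,255),(80,40,420,240));ys,xs=np.nonzero(m);print('blue top row',ys.min(),xs[ys==ys.min()].mean(),'l/r',xs.min(),xs.max())
a=np.linspace(0,2*np.pi,180)
for z in(.024,.033):
  q=np.array([project(w,pt(.078*np.cos(t),.078*np.sin(t),z),s) for t in a]);i=q[:,1].argmin();print(z,'exp top',q[i].round(1),'l/r',q[:,0].min().round(1),q[:,0].max().round(1))
E
python3 look.py
```

```text
tcp in drum -0.0071 -0.0009 0.0377 [-6.3  2.   9.5]
blue top row 91 258.5 l/r 88 398
0.024 exp top [247.   71.1] l/r 75.2 381.7
0.033 exp top [258.9  81.8] l/r 71.3 390.0
```

The blue edge is about 10 px too low and to the right, so the carousel is hung up a few mm downhill on the front rim. Regrip, lift slightly, move uphill and lower again.

{"name": "step_arm", "arguments": {
  "targets": "0 0 0 0;0 0 0 0;0 0 0 0;-0.1 0.05 -0.2 0;-0.1 0.05 -0.2 0;0.25 -0.3 -0.2 0;0.25 -0.3 -0.2 0;0 0 0 0",
  "claw": 0
}}

```text
time_s: 10.98
tcp_pos: [0.4987, 0.2548, 0.1236]
ee_rot: [[0.808, -0.589, 0.001], [-0.589, -0.808, -0.0], [0.001, -0.0, -1.0]]
wrist_force: [0.3, 0.1, -0.8]
gripper_width: 0.135
gripper_force: 30.3
```

```bash
python3 look.py
```

```text
tcp in drum 0.0012 0.0028 0.0404 [ 0.3  0.1 -0.8]
blue top row 92 249.71052631578948 l/r 95 405
0.024 exp top [267.7  83.5] l/r 94.9 386.6
0.033 exp top [272.9  94.2] l/r 92.0 394.8
```

{"name": "step_arm", "arguments": {
  "targets": "-0.1 -0.15 0.1 0;-0.1 -0.15 0.15 0;0 0 0.15 0;0 0 0 0"
}}

```text
time_s: 11.42
tcp_pos: [0.498, 0.2563, 0.1212]
ee_rot: [[0.809, -0.588, -0.0], [-0.588, -0.809, -0.004], [0.002, 0.004, -1.0]]
wrist_force: [-0.9, -7.5, 7.4]
gripper_width: 0.131
gripper_force: 30.3
```

{"name": "step_arm", "arguments": {
  "targets": "0 0 0 0;0 0 0 0;0 0 0 0;0 0 0 0",
  "claw": 1.8
}}

```text
time_s: 11.75
tcp_pos: [0.4977, 0.2585, 0.1197]
ee_rot: [[0.808, -0.589, -0.0], [-0.589, -0.808, -0.0], [-0.0, 0.0, -1.0]]
wrist_force: [-0.0, -1.6, 0.4]
gripper_width: 0.204
gripper_force: 0.8
```

```bash
python3 look.py
```

```text
tcp in drum -0.0024 0.006 0.038 [-0.  -1.6  0.4]
blue top row 86 256.0 l/r 88 410
0.024 exp top [274.6  75. ] l/r 95.3 394.6
0.033 exp top [280.3  85.7] l/r 92.4 403.4
```

It now matches resting on the tooth tops. Release, back off up and forward, and look.

{"name": "step_arm", "arguments": {
  "targets": "0 0 0 0;0 0 0 0;0 0 -1 0;0 0 -2 0;-1 0.4 -3 0;-2 0.8 -3 0;-2 0.8 -2 0;0 0 0 0;0 0 0 0",
  "claw": 3.4
}}

```text
time_s: 12.6
tcp_pos: [0.4457, 0.2729, 0.2324]
ee_rot: [[0.809, -0.587, 0.004], [-0.587, -0.809, 0.004], [0.0, -0.006, -1.0]]
wrist_force: [-0.2, -0.1, -0.7]
gripper_width: 0.392
gripper_force: 0.0
```

```bash
cat > look2.py <<'E'
from h import *
from station import sense,cams
import pickle,sys
s=sense();w=cams.capture('wrist');pickle.dump((s,w),open('f.pkl','wb'));print(s['tcp_pos'],s['time_s'])
m=mask(w,(85,60,20),(112,255,255),(0,0,512,225));m=cv2.morphologyEx(m,cv2.MORPH_OPEN,np.ones((3,3)))
c=np.vstack([k for k in cv2.findContours(m,0,1)[0] if cv2.contourArea(k)>200]);H=cv2.convexHull(c);e=cv2.fitEllipse(H);print('ell',e,cv2.boundingRect(H))
a=np.linspace(0,2*np.pi,90)
for z in(0,.009,.013):
  q=np.array([project(w,pt(.078*np.cos(t),.078*np.sin(t),z+k),s) for t in a for k in(0,.024)]).astype(np.float32)
  HH=cv2.convexHull(q);print(z,cv2.fitEllipse(HH),cv2.boundingRect(HH),'x+5mm',(project(w,pt(.005,0,z+.024),s)-project(w,pt(0,0,z+.024),s)).round(1))
cv2.imwrite(sys.argv[1],w['frame'])
E
python3 look2.py pics/f1.png
```

```text
[0.4456932  0.27292239 0.232353  ] 12.6
ell ((183.16050720214844, 130.1078338623047), (193.1322021484375, 306.32379150390625), 67.10859680175781) (57, 18, 270, 207)
0 ((224.62681579589844, 90.47373962402344), (185.59967041015625, 193.8186798095703), 74.65309143066406) (129, -4, 194, 187) x+5mm [-2.2 -5. ]
0.009 ((225.9058380126953, 95.35272979736328), (188.21835327148438, 198.61602783203125), 74.81688690185547) (128, 0, 198, 190) x+5mm [-2.2 -5.1]
0.013 ((226.49314880371094, 97.59293365478516), (189.39691162109375, 200.82781982421875), 74.873046875) (127, 1, 201, 191) x+5mm [-2.2 -5.1]
```

View pics/f1.png

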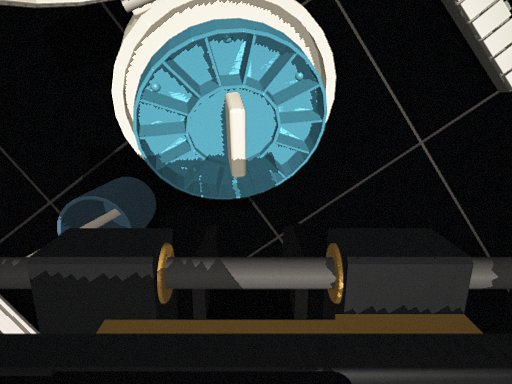

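The carousel spans (134–326, 18–198) in the picture, covering the front rim, so it sits about 10 mm downhill of centre. I'll push it uphill with closed fingers on the bar's downhill end.

{"name": "step_arm", "arguments": {
  "targets": "-1 -0.4 0 0;-0.7 -0.4 1 0;0 0 3 0;0 0 3 0;0 0 3 0;0 0 2.1 0;0 0 0.3 0;0 0 0 0",
  "claw": 0
}}

```text
time_s: 13.32
tcp_pos: [0.4357, 0.2874, 0.1033]
ee_rot: [[0.808, -0.589, -0.004], [-0.589, -0.808, -0.005], [-0.0, 0.006, -1.0]]
wrist_force: [-0.4, -0.7, 0.8]
gripper_width: 0.007
gripper_force: 0.0
```

{"name": "step_arm", "arguments": {
  "targets": "0.3 0 0 0;0.3 0 0 0;0.3 0 0 0;0.3 0 0 0;0 0 0 0"
}}

```text
time_s: 13.73
tcp_pos: [0.4471, 0.2811, 0.1067]
ee_rot: [[0.808, -0.589, 0.001], [-0.589, -0.808, 0.001], [0.0, -0.002, -1.0]]
wrist_force: [0.2, 0.1, -0.2]
gripper_width: 0.005
gripper_force: 0.0
```

{"name": "step_arm", "arguments": {
  "targets": "0.2 0 -0.05 0;0.2 0 -0.05 0;0.2 0 -0.05 0;0 0 0 0"
}}

```text
time_s: 14.07
tcp_pos: [0.4513, 0.2775, 0.1076]
ee_rot: [[0.808, -0.589, 0.0], [-0.589, -0.808, 0.0], [-0.0, -0.0, -1.0]]
wrist_force: [0.4, 0.2, -1.1]
gripper_width: 0.007
gripper_force: 0.3
```

```bash
cat >look3.py <<'E'
from h import *
from station import sense,cams
s=sense();w=cams.capture('wrist');si=cams.capture('side');a=np.linspace(0,2*np.pi,180)
m=mask(w,(85,60,20),(112,255,255),(100,0,420,225));ys,xs=np.nonzero(m);print('wrist: blue top row',ys.min(),'at',xs[ys==ys.min()].mean())
for z in(.024,.033,.037):
  q=np.array([project(w,pt(.078*np.cos(t),.078*np.sin(t),z),s) for t in a]);i=q[:,1].argmin();print(z,q[i].round(1),'10mm uphill=',(project(w,pt(.088,0,z),s)-project(w,pt(.078,0,z),s)).round(1))
b=mask(si,(85,60,20),(105,255,255),(166,130,235,215));b=cv2.morphologyEx(b,cv2.MORPH_OPEN,np.ones((2,2)));ys,xs=np.nonzero(b);print('side: right',xs.max(),ys[xs==xs.max()].mean(),'bottom',ys.max(),xs[ys==ys.max()].mean())
for z in(0,.009):
  q=np.array([project(si,pt(.078*np.cos(t),.078*np.sin(t),z+k)) for t in a for k in(0,.024)]);i=q[:,0].argmax();j=q[:,1].argmax();print('exp side',q[i].round(1),q[j].round(1))
E
python3 look3.py
```

```text
wrist: blue top row 0 at 236.0
0.024 [224.1 -94.2] 10mm uphill= [-19.  -41.9]
0.033 [228.  -91.9] 10mm uphill= [-20.5 -44.6]
0.037 [230.  -90.7] 10mm uphill= [-21.3 -45.9]
side: right 212 160.0 bottom 187 185.0
exp side [215.3 159. ] [186.9 187.6]
exp side [213.8 157.5] [185.3 186.2]
```

{"name": "step_arm", "arguments": {
  "targets": "0.2 0 -0.05 0;0.2 0 -0.05 0;0.2 0 -0.05 0;0 0 0 0"
}}

```text
time_s: 14.5
tcp_pos: [0.4566, 0.2739, 0.109]
ee_rot: [[0.808, -0.589, 0.001], [-0.589, -0.808, 0.0], [0.0, -0.0, -1.0]]
wrist_force: [0.5, 0.0, 0.3]
gripper_width: 0.007
gripper_force: 0.0
```

{"name": "step_arm", "arguments": {
  "targets": "0.2 0 -0.1 0;0.2 0 -0.1 0;0.2 0 -0.1 0;0 0 0 0"
}}

```text
time_s: 14.83
tcp_pos: [0.4608, 0.2702, 0.1118]
ee_rot: [[0.808, -0.589, -0.001], [-0.589, -0.808, -0.0], [-0.0, 0.0, -1.0]]
wrist_force: [-1.6, 1.0, -0.4]
gripper_width: 0.004
gripper_force: 0.8
```

```bash
python3 look3.py
```

```text
wrist: blue top row 0 at 226.5
0.024 [224.8 -44.4] 10mm uphill= [-17.3 -35.8]
0.033 [228.6 -39.1] 10mm uphill= [-18.5 -37.7]
0.037 [230.4 -36.5] 10mm uphill= [-19.1 -38.6]
side: right 215 157.5 bottom 187 186.5
exp side [215.3 159. ] [186.9 187.6]
exp side [213.8 157.5] [185.3 186.2]
```

{"name": "step_arm", "arguments": {
  "targets": "0.2 0 -0.1 0;0.2 0 -0.1 0;0 0 0 0;0 0 0 0"
}}

```text
time_s: 15.27
tcp_pos: [0.4616, 0.2692, 0.1123]
ee_rot: [[0.808, -0.589, -0.004], [-0.589, -0.808, 0.002], [-0.004, 0.001, -1.0]]
wrist_force: [-9.1, 7.4, -4.6]
gripper_width: 0.005
gripper_force: 5.5
```

{"name": "step_arm", "arguments": {
  "targets": "-1 0 0 0;-2 0 -2 0;-2 0 -3 0;-1 0 -4 0;0 0 -3 0;0 0 0 0;0 0 0 0"
}}

```text
time_s: 15.85
tcp_pos: [0.4164, 0.3046, 0.2366]
ee_rot: [[0.809, -0.588, 0.005], [-0.588, -0.809, 0.005], [0.001, -0.006, -1.0]]
wrist_force: [0.4, 0.4, -0.4]
gripper_width: 0.001
gripper_force: 0.0
```

```bash
cat > look2.py <<'E'
from h import *
from station import sense,cams
import pickle
s=sense();w=cams.capture('wrist');pickle.dump((s,w),open('g.pkl','wb'));print(s['tcp_pos'],s['time_s'])
x0,y0=project(w,pt(0,0,.03),s)
m=mask(w,(85,60,20),(112,255,255),(max(0,int(x0-120)),0,int(x0+120),225));m=cv2.morphologyEx(m,cv2.MORPH_OPEN,np.ones((5,5)))
c=max(cv2.findContours(m,0,1)[0],key=cv2.contourArea);H=cv2.convexHull(c);print('bbox',cv2.boundingRect(H),'ell',cv2.fitEllipse(H))
a=np.linspace(0,2*np.pi,90)
for z in(0,.009,.013):
  q=np.array([project(w,pt(.078*np.cos(t),.078*np.sin(t),z+k),s) for t in a for k in(0,.024)]).astype(np.float32)
  HH=cv2.convexHull(q);print(z,cv2.boundingRect(HH),cv2.fitEllipse(HH),'x+5mm',(project(w,pt(.005,0,z+.024),s)-project(w,pt(0,0,z+.024),s)).round(1))
  for al in(-21,-15):
    b=np.radians(al);print(al,'bar ends top',*[project(w,pt(k*.032*np.cos(b),k*.032*np.sin(b),z+.048),s).round(1) for k in(-1,1)])
g=mask(w,(0,0,90),(180,55,255),(int(x0-45),int(max(0,y0-50)),int(x0+45),int(y0+60)));g=cv2.morphologyEx(g,cv2.MORPH_OPEN,np.ones((5,5)))
k=max(cv2.findContours(g,0,1)[0],key=cv2.contourArea);print('bar',cv2.minAreaRect(k),cv2.boundingRect(k))
E
python3 look2.py
```

```text
[0.41637559 0.30455464 0.23656732] 15.85
bbox (140, 0, 197, 138) ell ((238.04058837890625, 34.574493408203125), (195.25570678710938, 207.87632751464844), 24.267057418823242)
0 (137, -70, 198, 209) ((235.0170440673828, 34.92291259765625), (197.20480346679688, 208.5127716064453), 9.631159782409668) x+5mm [-2.1 -5.9]
-21 bar ends top [243.6 107.9] [246.2  23.7]
-15 bar ends top [247.7 107.5] [241.4  24.1]
0.009 (136, -68, 203, 213) ((236.6080322265625, 38.51496887207031), (201.8284149169922, 212.50697326660156), 13.285613059997559) x+5mm [-2.2 -5.9]
-21 bar ends top [245.5 113.5] [248.5  28.1]
-15 bar ends top [249.6 113.1] [243.5  28.5]
0.013 (136, -68, 205, 215) ((237.3401336669922, 40.163352966308594), (203.92298889160156, 214.3633270263672), 15.166741371154785) x+5mm [-2.2 -6. ]
-21 bar ends top [246.3 116.1] [249.6  30.1]
-15 bar ends top [250.5 115.7] [244.5  30.5]
bar ((245.14395141601562, 58.03009796142578), (22.229143142700195, 94.17790985107422), 1.5074357986450195) (234, 11, 24, 95)
```

The outline matches home: bounding box x 140–337 with bottom 138, against 137–335 and 139 expected. Press the bar to make sure it is seated.

{"name": "step_arm", "arguments": {
  "targets": "2 0 0 0;3 -0.2 1 0;2.3 -0.2 2 0;1 0 3 0;0 0 2.5 0;0 0 1.2 0;0 0 0 0"
}}

```text
time_s: 16.48
tcp_pos: [0.4831, 0.2552, 0.1319]
ee_rot: [[0.807, -0.59, -0.008], [-0.59, -0.807, -0.007], [-0.002, 0.01, -1.0]]
wrist_force: [-0.2, 0.6, -0.2]
gripper_width: 0.008
gripper_force: 0.0
```

{"name": "step_arm", "arguments": {
  "targets": "0 0 0.3 0;0 0 0.3 0;0 0 0.3 0;0 0 0.3 0;0 0 0 0"
}}

```text
time_s: 16.9
tcp_pos: [0.486, 0.2583, 0.1286]
ee_rot: [[0.809, -0.587, 0.004], [-0.587, -0.809, 0.001], [0.002, -0.003, -1.0]]
wrist_force: [-4.6, -2.9, 15.0]
gripper_width: 0.007
gripper_force: 6.9
```

{"name": "step_arm", "arguments": {
  "targets": "0.1 -0.05 0.2 0;0.1 -0.05 0.2 0;0 0 0 0;0 0 0 0"
}}

```text
time_s: 17.23
tcp_pos: [0.4866, 0.2581, 0.128]
ee_rot: [[0.81, -0.587, 0.002], [-0.587, -0.81, 0.001], [0.001, -0.002, -1.0]]
wrist_force: [-17.2, -1.7, 32.4]
gripper_width: 0.001
gripper_force: 17.6
```

{"name": "step_arm", "arguments": {
  "targets": "0 0 -1 0;0 0 -2 0;-2 0 -3 0;-3 -0.4 -3 0;-2 0 -2 0;0 0 0 0;0 0 0 0"
}}

```text
time_s: 17.82
tcp_pos: [0.4332, 0.3028, 0.2324]
ee_rot: [[0.81, -0.587, 0.003], [-0.587, -0.81, 0.004], [0.0, -0.005, -1.0]]
wrist_force: [-0.6, 0.4, -1.1]
gripper_width: 0.009
gripper_force: 0.0
```

```bash
python3 look2.py; python3 look3.py | tail -3
```

```text
[0.43319505 0.30279006 0.2323848 ] 17.8167
bbox (152, 0, 196, 154) ell ((248.992431640625, 53.273475646972656), (192.10621643066406, 206.30087280273438), 34.146175384521484)
0 (148, -49, 198, 204) ((245.59938049316406, 53.58172607421875), (194.97340393066406, 204.76287841796875), 28.77931022644043) x+5mm [-2.  -5.6]
-21 bar ends top [253.9 126.4] [258.7  45.7]
-15 bar ends top [258. 126.] [253.9  46.1]
0.009 (147, -46, 203, 207) ((247.46629333496094, 57.65830993652344), (198.88978576660156, 209.16078186035156), 34.044166564941406) x+5mm [-2.  -5.7]
-21 bar ends top [256.  132.6] [261.3  50.7]
-15 bar ends top [260.2 132.1] [256.3  51.1]
0.013 (147, -45, 205, 209) ((248.32569885253906, 59.530067443847656), (200.62554931640625, 211.2340545654297), 36.34993362426758) x+5mm [-2.  -5.7]
-21 bar ends top [257.  135.4] [262.5  53.1]
-15 bar ends top [261.2 134.9] [257.5  53.5]
bar ((256.4718017578125, 78.54983520507812), (23.021028518676758, 91.44393157958984), 2.935673475265503) (244, 33, 26, 92)
side: right 215 158.0 bottom 187 186.0
exp side [215.3 159. ] [186.9 187.6]
exp side [213.8 157.5] [185.3 186.2]
```

The carousel is home: it stayed put under 32 N and the outline and bar match z = 0. Now go up, turn square to the hinge, and over behind the lid.

{"name": "step_arm", "arguments": {
  "targets": "0 0 -3.5 0;0 0 -4 0;0 0 -4 0;0 0 -4 0;0 0 -3 0;0 0 0 -7;0 0 0 -7;0 0 0 -7;0 0 0 0"
}}

```text
time_s: 18.72
tcp_pos: [0.4339, 0.301, 0.4138]
ee_rot: [[0.966, -0.259, -0.002], [-0.259, -0.966, -0.002], [-0.001, 0.002, -1.0]]
wrist_force: [0.2, -0.4, -0.4]
gripper_width: 0.004
gripper_force: 0.0
```

{"name": "step_arm", "arguments": {
  "targets": "2 0.3 0 0;3 0.4 0 0;3 0.4 0 0;3 0.4 0 0;3 0.4 0 0;3 0.4 0 0;3 0.4 0 0;3 0.4 0 0;3 0 0 0;1.5 0 0 0;0 0 0 0;0 0 0 0"
}}

```text
time_s: 19.72
tcp_pos: [0.692, 0.1991, 0.4121]
ee_rot: [[0.964, -0.264, -0.004], [-0.264, -0.964, -0.002], [-0.003, 0.003, -1.0]]
wrist_force: [-0.2, -0.1, -0.2]
gripper_width: 0.003
gripper_force: 0.0
```

{"name": "step_arm", "arguments": {
  "targets": "0 0 2 0;0 0 3 0;0 0 3 0;0 0 2.3 0;0 0 0.8 0;0 0 0 0;-1.5 0 0 0;-1.5 0 0 0;0 0 0 0"
}}

```text
time_s: 20.47
tcp_pos: [0.661, 0.2087, 0.3079]
ee_rot: [[0.966, -0.259, 0.004], [-0.259, -0.966, 0.002], [0.004, -0.003, -1.0]]
wrist_force: [0.1, -0.0, 2.0]
gripper_width: 0.007
gripper_force: 0.0
```

{"name": "step_arm", "arguments": {
  "targets": "-0.8 0 0 0;-0.8 0 0 0;-0.8 0 0 0;-0.8 0 0 0;-0.8 0 0 0;0 0 0 0"
}}

```text
time_s: 20.97
tcp_pos: [0.622, 0.2186, 0.3049]
ee_rot: [[0.966, -0.259, 0.0], [-0.259, -0.966, 0.0], [-0.0, -0.0, -1.0]]
wrist_force: [0.3, -0.8, 0.1]
gripper_width: 0.005
gripper_force: 0.0
```

```bash
cat > tab.py <<'E'
from h import *
from station import sense,cams
s=sense();H=pt(.097,0,.014);R=[]
for n,roi in(('side',(160,70,260,215)),('top',(110,125,215,270))):
  c=cams.capture(n);m=mask(c,(108,130,40),(130,255,255),roi);k=[q for q in cv2.findContours(m,0,1)[0]]
  k=max(k,key=cv2.contourArea) if k else None
  if k is None: print(n,'none');continue
  u=cv2.boundingRect(k);uv=(u[0]+u[2]/2,u[1]+u[3]/2);print(n,u);R.append(ray(c,uv))
  # intersect with symmetry plane y=0 of drum
  e,d=R[-1];p=e+d*((H-e)@Y)/(d@Y) if n=='side' else None
if len(R)==2:
  q=tri(R)-H;print('tab xyz',(q@X).round(3),(q@Y).round(3),(q@N).round(3),'lid',np.arctan2(q@N,-(q@X))-.0997)
E
python3 tab.py
```

```text
side (206, 85, 9, 13)
top (130, 156, 22, 8)
tab xyz 0.096 0.002 0.169 lid 1.9865050089718168
```

The lid is following, now at 1.99 rad. Sweep it through the arc.

{"name": "step_arm", "arguments": {
  "targets": "-1 0 0 0;-1 0 0 0;-1.1 0 0.1 0;-1.1 0 0.1 0;-1.1 0 0.2 0;-1.1 0 0.2 0;-1.2 0 0.4 0;-1.2 0 0.5 0;-1.2 0 0.7 0;0 0 0 0"
}}

```text
time_s: 21.9
tcp_pos: [0.5238, 0.2443, 0.2811]
ee_rot: [[0.966, -0.259, -0.003], [-0.259, -0.966, -0.001], [-0.003, 0.002, -1.0]]
wrist_force: [-0.1, -1.0, 0.1]
gripper_width: 0.01
gripper_force: 0.0
```

```bash
python3 tab.py
```

```text
side (166, 109, 10, 13)
top (115, 215, 26, 13)
tab xyz -0.036 0.002 0.192 lid 1.2868443512801822
```

{"name": "step_arm", "arguments": {
  "targets": "-1.1 0 0.8 0;-1.1 0 0.8 0;-1 0 0.8 0;-0.9 0 1 0;-0.8 0 1.1 0;-0.8 0 1.2 0;-0.5 0 1.2 0;-0.5 0 1.2 0;-0.5 0 1.3 0;0 0 0 0"
}}

```text
time_s: 22.83
tcp_pos: [0.4559, 0.262, 0.1859]
ee_rot: [[0.965, -0.26, -0.004], [-0.26, -0.965, -0.003], [-0.003, 0.004, -1.0]]
wrist_force: [0.1, -0.6, -0.5]
gripper_width: 0.007
gripper_force: 0.0
```

{"name": "step_arm", "arguments": {
  "targets": "-0.3 0 1 0;-0.3 0 1 0;-0.2 0 1 0;0 0 1 0;0.1 0 1 0;0.1 0 1 0;0 0 0 0"
}}

```text
time_s: 23.42
tcp_pos: [0.451, 0.2636, 0.126]
ee_rot: [[0.965, -0.261, -0.003], [-0.261, -0.965, -0.003], [-0.002, 0.003, -1.0]]
wrist_force: [-0.3, -0.5, 0.2]
gripper_width: 0.004
gripper_force: 0.0
```

```bash
python3 tab.py
```

```text
side (160, 175, 8, 11)
top (151, 250, 8, 4)
tab xyz -0.195 -0.018 0.039 lid 0.09949988546892184
```

Nearly closed. Press down further in small steps, watching the force.

{"name": "step_arm", "arguments": {
  "targets": "0.05 0 0.4 0;0.05 0 0.4 0;0.05 0 0.4 0;0 0 0.3 0;0 0 0 0;0 0 0 0"
}}

```text
time_s: 24.02
tcp_pos: [0.4538, 0.2645, 0.1164]
ee_rot: [[0.966, -0.259, 0.003], [-0.259, -0.966, 0.001], [0.003, -0.002, -1.0]]
wrist_force: [-5.5, -1.1, 16.2]
gripper_width: 0.002
gripper_force: 8.4
```

{"name": "step_arm", "arguments": {
  "targets": "0 0 0.3 0;0 0 0.3 0;0 0 0 0;0 0 0 0"
}}

```text
time_s: 24.35
tcp_pos: [0.4542, 0.2645, 0.1155]
ee_rot: [[0.966, -0.257, 0.005], [-0.257, -0.967, 0.001], [0.005, -0.002, -1.0]]
wrist_force: [-16.1, -6.5, 44.3]
gripper_width: 0.005
gripper_force: 22.6
```

A firm stop. Back off and check the geometry.

{"name": "step_arm", "arguments": {
  "targets": "0 0 -1 0;0 0 -2 0;0 0 -3 0;-1 0 -4 0;-2 0 -4 0;-3 0 -4 0;-3 0 0 0;-3 0 0 0;-3 0 0 0;0 0 0 0"
}}

```text
time_s: 25.18
tcp_pos: [0.3109, 0.3017, 0.2781]
ee_rot: [[0.967, -0.256, -0.001], [-0.256, -0.967, 0.002], [-0.001, -0.001, -1.0]]
wrist_force: [-0.6, 0.6, -1.1]
gripper_width: 0.002
gripper_force: 0.0
```

```bash
python3 tab.py; python3 - <<'E'
from h import *
from station import sense,cams
p=np.array([.4542,.2645,.1155])
for k in(-.0095,.0095): q=p+h*k-O;print('tip corner drum x,z',(q@X).round(4),(q@N).round(4))
H=np.array([.097,.014])
for n in('side','top'):
  c=cams.capture(n)
  for a in(0,.05,.1):
    x,z=-.2,.02;X2=.097+x*np.cos(a)+z*np.sin(a);Z2=.014-x*np.sin(a)+z*np.cos(a);print(n,a,project(c,pt(X2,0,Z2)).round(1))
s=cams.capture('side')['frame'];t=cams.capture('top')['frame']
cv2.imwrite('pics/z.png',np.hstack([cv2.resize(s[110:220,130:250],(400,367)),cv2.resize(t[150:260,100:220],(400,367))]))
print(sense()['wrist_force'],sense()['tcp_pos'])
E
```

```text
side (160, 176, 9, 12)
top (153, 250, 9, 2)
tab xyz -0.195 -0.022 0.035 lid 0.0755140625935835
tip corner drum x,z -0.0505 0.0609
tip corner drum x,z -0.034 0.0514
side 0 [163.4 180.9]
side 0.05 [161.8 179.1]
side 0.1 [160.3 177.2]
top 0 [152.3 246.8]
top 0.05 [150.8 248.2]
top 0.1 [149.3 249.5]
[0.22303541 0.26416168 0.11920441] [0.31492758 0.30124761 0.27744991]
```

View pics/z.png

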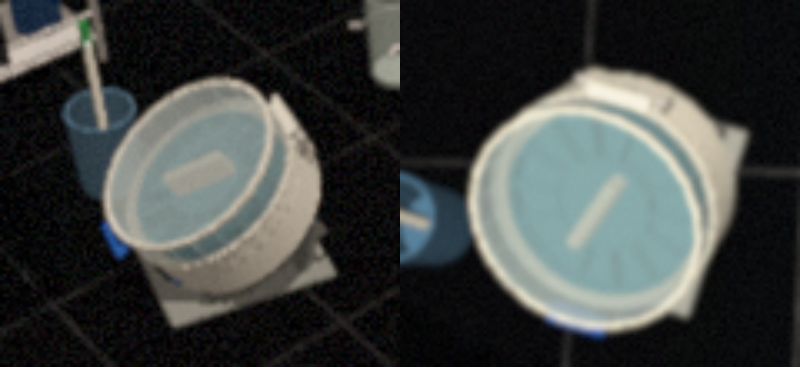

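The last picture shows the lid seated flat over the carousel, with the tab at (115,240) in the side crop. That puts the tab at about (164.5,182) in the full side frame, against (163.4,180.9) predicted for a shut lid. The pressing point at 51 mm above the deck also agrees with the closed 53 mm. Handing in.

```bash
python3 -c "
from station import r
print(r.finish_job())"
```

```text
the job is handed in; nothing more can be done
None
```

The carousel is meshed and home on the deck and the lid is closed over it, by camera and contact checks; the job is handed in at about 25 s, and no verdict came back.

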